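# Switch the bead feeder to its other chute and run the waiting beads

## Task

The feeder's seesaw gate is still set for the last batch. With a fingertip, press the raised end of the brass gate down so that it rocks over its pivot to the other side; then press the blue stop pad down and keep it down until all four copper beads have run through the other chute into the dish below it, and let the stop spring back. Grasp nothing, do not touch the beads, and leave the dishes and everything else on the bench where they are.

Things in the scene. Friction and masses are not known exactly. Their poses are not given: they have to be found in the camera images.
- sorter: two-way bead feeder, fixed, grey metal, 236 mm wide, 205 mm high. Origin on the bench under the gate's pivot; own x to the back, y left, z up; yaw up to 0.3. A steel feed channel slopes from the back (x 105 mm) at y = 0 to a mouth over the gate's middle (x 9 mm, top of its walls 155 mm high); steel chutes at y = +87 and -87 mm lead forward from the gate's ends to the dishes (x -127 mm).
- gate (a joint): tilt of the brass seesaw gate, rad. +0.30: left end up, beads feed right; -0.30: right end up, beads feed left; starts on either stop (rarely still swinging to it in the first second). Top-heavy: pressed past level (0) at its raised end (about 1 N) it falls the rest of the way and stays. Trough 140 mm long, its floor 40 mm above the pivot; a plate 48 mm wide stands 40 mm above the floor mid-front.
- gate_pivot (a point): the gate's pivot, at the middle of the gate, 80 mm above the bench; the hinge axis is the feeder's x axis.
- gate_pad_left (a point): centre of the top of the red ribbed finger pad (28 mm front to back, 26 mm wide) on the front edge of the gate near its left end; moves with the gate. It lies 33 mm in front of the pivot, 60 mm left of it and 44.5 mm above it with the gate level: about 140 mm above the bench when its end is up, 105 mm when down.
- gate_pad_right (a point): the same red pad near the gate's right end (60 mm right of the pivot).
- stop_lever (a joint): angle of the sprung bead-stop lever over the feed channel, rad: 0 = blade down, beads held; 0.42 = fully pressed, blade lifted. It turns about a pin across the channel, 78 mm behind the feeder's origin, 187 mm above the bench. Pressing the blue pad at its rear lifts the blade; full pad travel is about 21 mm, about 3 N; beads run from about 0.35 rad. It springs back when let go.
- stop_pad (a point): centre of the top of the blue finger pad (26 x 24 mm) of the stop lever, 126 mm behind the feeder's origin, 203 mm above the bench when not pressed; moves with the lever.
- bead_1: drilled copper bead, ball of 14 mm diameter, about 13 g, loose; origin at its centre. One of four that wait in a row behind the stop blade in the feed channel, about 52 to 95 mm behind the feeder's origin, 157 to 166 mm above the bench (the first in the row).
- bead_2: drilled copper bead, ball of 14 mm diameter, about 13 g, loose; origin at its centre. One of four that wait in a row behind the stop blade in the feed channel, about 52 to 95 mm behind the feeder's origin, 157 to 166 mm above the bench.
- bead_3: drilled copper bead, ball of 14 mm diameter, about 13 g, loose; origin at its centre. One of four that wait in a row behind the stop blade in the feed channel, about 52 to 95 mm behind the feeder's origin, 157 to 166 mm above the bench.
- bead_4: drilled copper bead, ball of 14 mm diameter, about 13 g, loose; origin at its centre. One of four that wait in a row behind the stop blade in the feed channel, about 52 to 95 mm behind the feeder's origin, 157 to 166 mm above the bench.
- dish_left: white round porcelain dish, 88 mm across the rim, 36 mm high, loose, empty, standing on the bench under the mouth of the left chute; origin at the centre of its underside.
- dish_right: white round porcelain dish, 88 mm across the rim, 36 mm high, loose, empty, standing on the bench under the mouth of the right chute; origin at the centre of its underside.
- polish_bar: brown and grey bar of polishing compound, 34 x 96 x 32 mm, a bystander, loose; origin at the centre of its underside.
- graver_2: graver with wooden handle, 24 x 126 x 26 mm, a bystander, loose; origin at the centre of its underside.
- pliers_2: pliers with black handles, 128 x 37 x 8 mm, a bystander, loose; origin at the centre of its underside.
- loupe: folding loupe with black cover, 66 x 40 x 12 mm, a bystander, loose; origin at the centre of its underside.
- bur_stand_1: round grey stand with burs, 74 mm across, 92 mm high, a bystander, loose; origin at the centre of its underside.
- bur_block: dark wooden block with burs, 28 x 70 x 53 mm, a bystander, loose; origin at the centre of its underside.
- spirit_lamp: small spirit lamp, 81 mm across, 66 mm high, a bystander, loose; origin at the centre of its underside.
- parts_tin_1: round white tin, 42 mm across, 15 mm high, a bystander, loose; origin at the centre of its underside.

How it is judged:
By the outcome, as a careful person would: the job done as asked, in the order asked, and still so for the second after the job is handed in, with the robot touching nothing.
It also fails if it takes over 45 s, if anything falls off the work surface, if the arm or the gripper's body presses on something with over 40 N, if the wrist force passes 120 N, or if a joint passes its speed limit or range.

## Robot

A 6-joint arm with a two-finger parallel gripper is mounted at the origin on a cart in front of the work surface, level with it; the furniture and walls round the work are solid. World frame = base frame: x ahead of the robot, y to its left, z up, the work surface at z = 0. Lengths are in mm, angles in rad, forces in N, time in s.
With the tool pointing down it reaches from about 300 to 775 mm from the base axis. Payload 14.6 kg.
Tool frame: the origin (TCP) lies midway between the tips of the shut fingers; the grasp point (between the pads) lies 19 mm behind it; y points along the fingers, z is the direction in which the jaws open and shut, and the axes are right-handed (so a half turn about y gives the same grasp; the last joint's range is limited). The gripper opens to 94 mm and grips with 3 to 60 N. Pads are 16 mm wide; open, the fingers measure 119 mm over their backs; the gripper's body (75 mm by 177 mm) begins 78 mm behind the grasp point.
Start: joints at [1.035, 0.3, 1.521, -0, 1.321, -0.067], TCP at [248.495, 490.652, 205.446] pointing down, gripper open.
Joint ranges: [-3.03, 3.03], [-0.79, 2.21], [0.23, 2.52], [-1.04, 4.18], [0, 3.07], [-2.55, 2.55]. Speed limits (rad/s): [2.22, 2.22, 2.57, 3.14, 3.14, 3.14].

## Interface

Orientations are given as [roll, pitch, yaw] about the fixed x, y, z axes, in that order (R = Rz(yaw) Ry(pitch) Rx(roll)).
In Python, from cell import manip gives the robot as it stands.
- The arm moves only by the tool play_rows, never from a script. Its argument "series" is a list of rows, each a list of 3 entries, a list of its own where there are three numbers: the shift along the tool's x, y, z in m, then the turn about the tool's y in rad, then the closure, from 0 (fully open) to 1 (shut). In form: [[[dx, dy, dz], twist, grip], ...]. A call has 1 to 20 rows; each row is the pose to reach, as a shift and turn from the pose measured when the call began, along the tool's axes at that moment; what a row does not reach only later rows make up. A row lasts 1/10 s, in which the tool goes at most 50 mm and 8.59 degrees, less where a joint would pass 70% of its speed; a pose out of reach is approached as far as the arm can. A call with a gripper value outside its range is refused whole. The fingers move at their own pace and stop on an object; "squeeze" is the grip in N (left out, the last holds). Time passes only in rows, so rows that repeat a pose let the fingers close. It gives the time, the measured TCP pose, the force and the opening at its end, in the units of the state.
- manip.read_state(): the state, without advancing time (a new reading comes with each control period).
- manip.camera(name): name is "scene" or "top" or "wrist"; returns the picture (384x512x3 uint8, red, green, blue); there is no depth.
- manip.camera_params(name): a dict with "K" (3x3 intrinsics, pixels), "rvec" (rotation vector, rad) and "tvec" (3), from world to camera coordinates, as OpenCV has them. Camera axes: x right, y down, z forward; pixel columns grow to the right and rows downward; lengths in mm; the calibration is good to about 2 mm. The wrist camera is an equidistant fisheye: a pixel r from the principal point sees the ray r / f radians off the axis. A picture is of the moment at which its call begins: read the wrist's pose just before it. camera_params takes no time and is no camera call; for the wrist camera it gives the pose at the moment of the call.
- manip.sign_off(): hands the job in, once; it reports no verdict.
The state is a dict: "clock": time; "joints": joint angles; "qd": joint speeds; "effort": joint torques, N m; "eef_pos": TCP position; "eef_rot": TCP orientation; "wrist_force": force on the tool from outside, world axes, zero at the start; "moment": the same for the moment, N m; "finger_gap": finger opening in mm.
Only numpy, scipy, OpenCV 4.12 (cv2) and the standard library are available. Lean on these libraries where they do the work, as an engineer would, in place of code of your own. Each camera call takes 0.05 s, during which the arm holds its last target. There are 200 camera calls.

## Working session

There is one attempt and no reset: what is moved stays moved. The work goes in short steps, Python scripts to look and compute and a tool call to move; the robot and the scene stay as the last step left them, time stands still between calls to the robot, and variables do not carry over. Pictures are saved under pics/ and viewed, about 8 in all and at most 12, crops included, and the job is handed in when it is done.

Besides the shell and the picture viewer there is one more tool, called in YAML: its name, and indented under it one key for each argument. play_rows: Moves the arm, as the interface text tells. Its arguments: {"type":"object","properties":{"series":{"type":"array","items":{"type":"array"}},"squeeze":{"type":"number"}},"required":["series"]}

```bash
mkdir -p pics; python3 - <<'E'
from cell import manip
import cv2,numpy as np
s=manip.read_state();print({k:np.round(v,3).tolist() for k,v in s.items()})
for n in("scene","top"):
    cv2.imwrite(f"pics/{n}0.png",manip.camera(n)[:,:,::-1]);p=manip.camera_params(n)
    print(n,{k:np.round(v,3).tolist() for k,v in p.items()})
E
```

```text
{'clock': 0.0, 'joints': [1.035, 0.3, 1.522, -0.0, 1.321, -0.067], 'qd': [-0.0, -0.002, -0.001, 0.001, 0.001, 0.002], 'effort': [-0.001, -53.181, -35.275, 0.071, 0.024, -0.0], 'eef_pos': [248.358, 490.437, 204.885], 'eef_rot': [-1.572, 0.0, -0.469], 'wrist_force': [-0.585, 0.828, 0.132], 'moment': [-0.021, 0.026, -0.011], 'finger_gap': 93.863}
scene {'K': [[461.92, 0.0, 251.266], [0.0, 461.92, 195.645], [0.0, 0.0, 1.0]], 'rvec': [2.239, -1.102, 0.388], 'tvec': [-213.895, 436.459, 1405.789]}
top {'K': [[350.037, 0.0, 256.823], [0.0, 350.037, 192.846], [0.0, 0.0, 1.0]], 'rvec': [2.177, -2.149, 0.133], 'tvec': [114.148, 526.536, 1267.884]}
```

View pics/scene0.png

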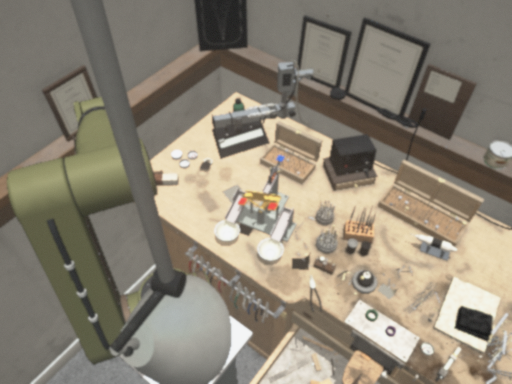

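View pics/top0.png

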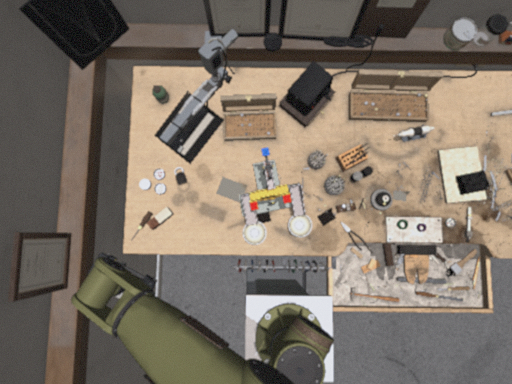

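The scene shows the feeder near (265,200) and the top view shows it near (270,195). The blue stop pad is at top (266,152), the red pads at about (254,206) and (287,199), and the dishes at (255,232) and (300,225). Next I'll triangulate the pads.

```bash
cat > h.py <<'E'
import cv2,numpy as np
def rays(p,uv):
    K,rv,t=[np.array(p[k],float) for k in("K","rvec","tvec")];R=cv2.Rodrigues(rv)[0]
    d=R.T@np.linalg.inv(K)@np.array([*uv,1.]);return -R.T@t.ravel(),d/np.linalg.norm(d)
def onz(p,uv,z):
    c,d=rays(p,uv);return c+d*(z-c[2])/d[2]
def tri(p1,a,p2,b):
    c1,d1=rays(p1,a);c2,d2=rays(p2,b)
    s=np.linalg.lstsq(np.c_[d1,-d2],c2-c1,rcond=None)[0]
    x,y=c1+s[0]*d1,c2+s[1]*d2;return (x+y)/2,np.linalg.norm(x-y)
def blobs(im,col,win):
    h=cv2.cvtColor(im,cv2.COLOR_RGB2HSV);H,S,V=cv2.split(h)
    m={"red":((H<6)|(H>174))&(S>170)&(V>110),"blue":(H>105)&(H<130)&(S>130)&(V>80)}[col].astype(np.uint8)
    w=np.zeros_like(m);x0,y0,x1,y1=win;w[y0:y1,x0:x1]=1
    n,_,st,c=cv2.connectedComponentsWithStats(m*w)
    return [(c[i].round(1).tolist(),int(st[i,4])) for i in range(1,n) if st[i,4]>=6]
E
python3 - <<'E'
from h import *
from cell import manip
P={n:manip.camera_params(n) for n in("scene","top")}
W={"scene":(215,145,310,265),"top":(230,140,320,245)}
for n in P:
    im=cv2.imread(f"pics/{n}0.png")[:,:,::-1].copy()
    for c in("red","blue"):
        for b in blobs(im,c,W[n]):
            print(n,c,b,[onz(P[n],b[0],z).round(0).tolist() for z in((105,140) if c=="red" else (203,))])
    x0,y0,x1,y1=W[n]
    crop=cv2.resize(im[y0:y1,x0:x1],None,fx=4.2,fy=4.2,interpolation=cv2.INTER_CUBIC)
    cv2.imwrite(f"pics/{n}c.png",crop[:,:,::-1])
a=cv2.imread("pics/scenec.png");b=cv2.imread("pics/topc.png");h=max(a.shape[0],b.shape[0])
f=lambda i:cv2.copyMakeBorder(i,0,h-i.shape[0],0,0,cv2.BORDER_CONSTANT)
cv2.imwrite("pics/both.png",np.hstack([f(a),f(b)]))
for uv in((255,232),(300,225)):print(onz(P["top"],uv,36).round())
E
```

```text
scene blue ([279.9, 158.3], 13) [[639.0, 96.0, 203.0]]
top red ([286.6, 198.4], 45) [[498.0, 17.0, 105.0], [494.0, 20.0, 140.0]]
top red ([253.5, 205.7], 38) [[471.0, 132.0, 105.0], [468.0, 132.0, 140.0]]
top blue ([265.2, 151.4], 42) [[641.0, 96.0, 203.0]]
[381. 126.  36.]
[408. -39.  36.]
```

View pics/both.png

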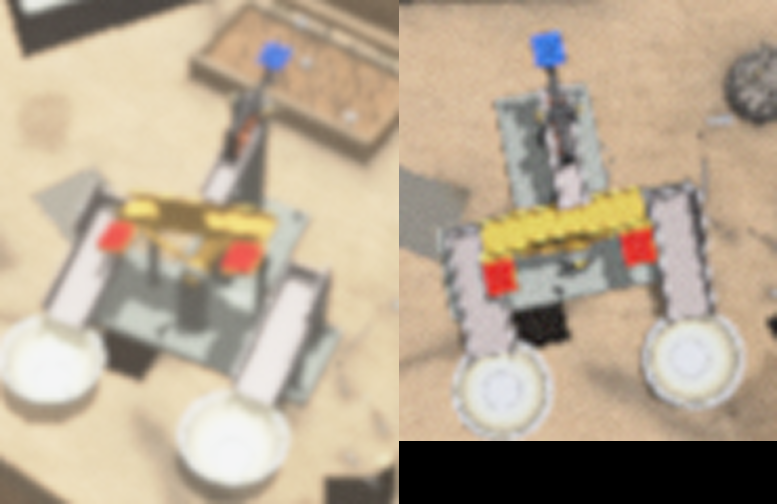

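The feeder is clear in both crops. In the scene view the red pads are at about (242.6,201.2) and (272.1,206.4). I'll triangulate these and fit the feeder's pose under both gate states.

```bash
python3 - <<'E'
from h import *
from cell import manip
from scipy.optimize import least_squares
P={n:manip.camera_params(n) for n in("scene","top")}
print("L",tri(P["top"],(253.5,205.7),P["scene"],(242.6,201.2)));print("R",tri(P["top"],(286.6,198.4),P["scene"],(272.1,206.4)))
print("B",tri(P["top"],(265.2,151.4),P["scene"],(279.9,158.3)))
obs=[("top",(253.5,205.7),0),("top",(286.6,198.4),1),("top",(265.2,151.4),2),("scene",(242.6,201.2),0),("scene",(272.1,206.4),1),("scene",(279.9,158.3),2)]
def pts(q,g):
    x,y,w=q;c,s=np.cos(g),np.sin(g)
    L=np.array([[-33,60*c-44.5*s,80+60*s+44.5*c],[-33,-60*c-44.5*s,80-60*s+44.5*c],[126,0,203]])
    R=np.array([[np.cos(w),-np.sin(w),0],[np.sin(w),np.cos(w),0],[0,0,1]]);return L@R.T+[x,y,0]
def res(q,g):
    X=pts(q,g);return np.concatenate([cv2.projectPoints(X[i],*[np.array(P[n][k],float) for k in("rvec","tvec","K")],None)[0].ravel()-uv for n,uv,i in obs])
for g in(.3,-.3):
    r=least_squares(res,[510,70,.1],args=(g,),x_scale=[10,10,.1]);print(g,r.x.round(3),r.cost.round(2),r.fun.round(1));print(pts(r.x,g).round(1).tolist())
print([pts(r.x,-.3)] and pts(r.x,0).round(1).tolist())
E
```

```text
L (array([471.42964012, 131.84864   , 103.49633614]), np.float64(0.7225879576656786))
R (array([493.97723173,  20.57842164, 138.02062031]), np.float64(1.9755906935660796))
B (array([640.78959364,  96.40270596, 201.69861162]), np.float64(1.6537183051389959))
0.3 [5.1419e+02 8.7856e+01 1.3400e-01] 65.22 [ 1.4 -2.2  0.9  2.1 -2.7  0.6  1.5 -6.8  1.1  7.5 -2.  -1.1]
[[475.6, 127.2, 140.2], [490.9, 13.6, 104.8], [639.1, 104.7, 203.0]]
-0.3 [5.17098e+02 7.00210e+01 2.06000e-01] 0.35 [-0.   0.2  0.   0.2  0.   0.2 -0.4 -0.1  0.4 -0.4  0.3 -0.2]
[[470.4, 132.2, 104.8], [493.8, 20.0, 140.2], [640.4, 95.8, 203.0]]
[[472.5, 122.0, 124.5], [497.1, 4.5, 124.5], [640.4, 95.8, 203.0]]
```

The gate is at -0.30, with its right end up (fit cost 0.35, against 65 for the other state). The feeder is at (517,70), yaw 0.206. I'll move above the right pad with the fingers shut and the tool aligned to the feeder.

play_rows:
  series:
    - [[0, -0.02, 0], 0, 1]
    - [[0.435, -0.02, -0.318], -0.675, 1]
    - [[0.435, -0.02, -0.318], -0.675, 1]
    - [[0.435, -0.02, -0.318], -0.675, 1]
    - [[0.435, -0.02, -0.318], -0.675, 1]
    - [[0.435, -0.02, -0.318], -0.675, 1]
    - [[0.435, -0.02, -0.318], -0.675, 1]
    - [[0.435, -0.02, -0.318], -0.675, 1]
    - [[0.435, -0.02, -0.318], -0.675, 1]
    - [[0.435, -0.02, -0.318], -0.675, 1]
    - [[0.435, -0.02, -0.318], -0.675, 1]
    - [[0.435, -0.02, -0.318], -0.675, 1]
    - [[0.435, -0.02, -0.318], -0.675, 1]
    - [[0.435, -0.02, -0.318], -0.675, 1]
    - [[0.435, -0.02, -0.318], -0.675, 1]
    - [[0.435, -0.02, -0.318], -0.675, 1]
  squeeze: 10

```text
clock: 1.7
eef_pos: [492.3, 11.6, 225.3]
eef_rot: [-1.571, 0.001, 0.208]
wrist_force: [-0.3, 0.1, 0.1]
finger_gap: 0.3
```

```bash
python3 - <<'E'
from h import *
from cell import manip
cv2.imwrite("pics/w1.png",manip.camera("wrist")[:,:,::-1])
im=manip.camera("scene");cv2.imwrite("pics/s1.png",im[:,:,::-1])
E
```

```text
(no output)
```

View pics/w1.png

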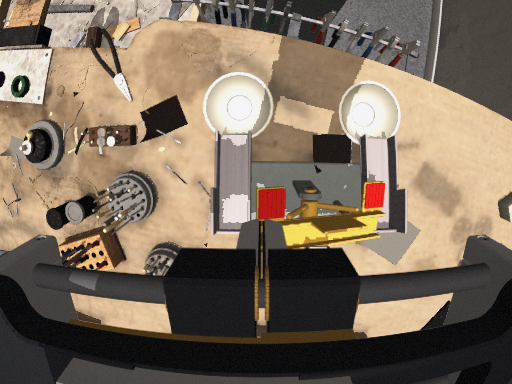

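The wrist view shows the raised right red pad at (271,203), just ahead of the fingertips near (262,225). The lower left pad is at (374,195). I'll check the right pad's position with a fisheye ray at z = 140.

```bash
python3 - <<'E'
from h import *
from cell import manip
p=manip.camera_params("wrist");K=np.array(p["K"]);R=cv2.Rodrigues(np.array(p["rvec"],float))[0];t=np.array(p["tvec"]).ravel()
def f(uv,z):
    a=(np.array(uv)-K[:2,2])/K[0,0];r=np.linalg.norm(a);d=R.T@np.array([*(a/r*np.sin(r)),np.cos(r)]);c=-R.T@t
    return (c+d*(z-c[2])/d[2]).round(1)
print(f((271,203),140),f((374,195),105),f((240,107),36),f((370,113),36))
E
```

```text
[493.9  21.2 140. ] [470.9 132.8 105. ] [409.1 -32.8  36. ] [377.7 129.9  36. ]
```

It agrees within 1 mm. Pressing the right pad now.

play_rows:
  series:
    - [[0, 0.04, -0.004], 0, 1]
    - [[0, 0.07, -0.004], 0, 1]
    - [[0, 0.078, -0.004], 0, 1]
    - [[0, 0.084, -0.004], 0, 1]
    - [[0, 0.09, -0.004], 0, 1]
    - [[0, 0.096, -0.004], 0, 1]
    - [[0, 0.102, -0.004], 0, 1]
    - [[0, 0.107, -0.004], 0, 1]
    - [[0, 0.11, -0.004], 0, 1]
    - [[0, 0.11, -0.004], 0, 1]

```text
clock: 2.8
eef_pos: [493.1, 7.4, 115.1]
eef_rot: [-1.571, 0.001, 0.208]
wrist_force: [-0.5, 0.0, 0.0]
finger_gap: 0.5
```

play_rows:
  series:
    - [[0, -0.04, -0.002], 0, 1]
    - [[0, -0.08, -0.002], 0, 1]
    - [[0, -0.12, 0], 0, 1]
    - [[0, -0.13, 0], 0, 1]
    - [[0, -0.13, 0], 0, 1]

```text
clock: 3.3
eef_pos: [493.7, 7.5, 246.4]
eef_rot: [-1.572, -0.002, 0.208]
wrist_force: [-0.5, -1.1, -0.5]
finger_gap: 0.6
```

```bash
python3 - <<'E'
from h import *
from cell import manip
s=manip.read_state();print(s["clock"],s["eef_pos"],s["eef_rot"])
cv2.imwrite("pics/w2.png",manip.camera("wrist")[:,:,::-1])
E
```

```text
3.3 [493.71773205   7.50638008 246.35198622] [-1.57210318 -0.00177892  0.2079959 ]
```

View pics/w2.png

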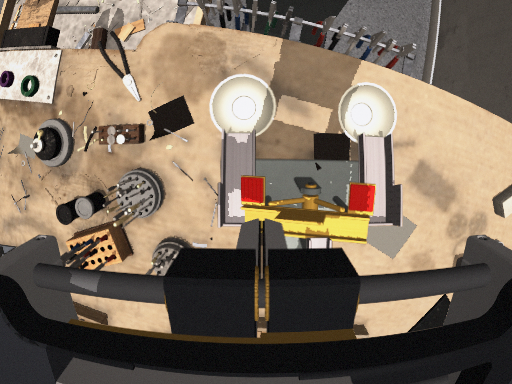

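The gate has rocked over: the right pad, now at (253,189), looks smaller and lower, and the left pad at (362,197) looks larger and raised. Moving to just above the stop pad.

play_rows:
  series:
    - [[0.04, 0, 0.013], 0, 1]
    - [[0.08, 0, 0.027], 0, 1]
    - [[0.12, 0, 0.04], 0, 1]
    - [[0.166, 0, 0.056], 0, 1]
    - [[0.166, 0, 0.056], 0, 1]
    - [[0.166, 0.03, 0.056], 0, 1]
    - [[0.166, 0.036, 0.056], 0, 1]
    - [[0.166, 0.036, 0.056], 0, 1]

```text
clock: 4.15
eef_pos: [643.0, 96.2, 206.8]
eef_rot: [-1.571, 0.004, 0.208]
wrist_force: [-0.3, -0.3, -0.2]
finger_gap: 0.5
```

play_rows:
  series:
    - [[0, 0.006, 0], 0, 1]
    - [[0, 0.011, 0], 0, 1]
    - [[0, 0.016, 0], 0, 1]
    - [[0, 0.02, 0], 0, 1]
    - [[0, 0.021, 0], 0, 1]
    - [[0, 0.021, 0], 0, 1]

```text
clock: 4.75
eef_pos: [643.4, 96.1, 186.0]
eef_rot: [-1.571, 0.003, 0.208]
wrist_force: [5.1, 0.5, 3.7]
finger_gap: 0.8
```

play_rows:
  series:
    - [[0, 0.001, 0], 0, 1]
    - [[0, 0.001, 0], 0, 1]
    - [[0, 0.001, 0], 0, 1]
    - [[0, 0.001, 0], 0, 1]
    - [[0, 0.001, 0], 0, 1]
    - [[0, 0.001, 0], 0, 1]
    - [[0, 0.001, 0], 0, 1]
    - [[0, 0.001, 0], 0, 1]
    - [[0, 0.001, 0], 0, 1]
    - [[0, 0.001, 0], 0, 1]

```text
clock: 5.75
eef_pos: [643.6, 96.1, 185.6]
eef_rot: [-1.571, 0.002, 0.208]
wrist_force: [2.7, -0.6, 5.4]
finger_gap: 0.7
```

```bash
python3 - <<'E'
from h import *
from cell import manip
a=manip.camera("wrist")[:,:,::-1];b=manip.camera("scene")[145:265,205:315,::-1]
b=cv2.resize(b,None,fx=3.2,fy=3.2,interpolation=cv2.INTER_CUBIC);a=a[:240,130:480]
h=b.shape[0];cv2.imwrite("pics/w3.png",np.hstack([cv2.copyMakeBorder(a,0,h-a.shape[0],0,0,cv2.BORDER_CONSTANT),b]))
E
```

```text
(no output)
```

View pics/w3.png

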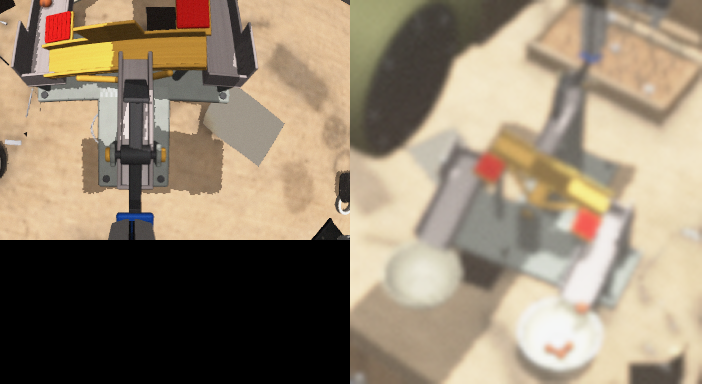

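The beads are running into the right dish: several are in it near (558,350), one is at the chute mouth near (582,310), and the channel looks empty. I'll hold a bit longer, then check again.

play_rows:
  series:
    - [[0, 0, 0], 0, 1]
    - [[0, 0, 0], 0, 1]
    - [[0, 0, 0], 0, 1]
    - [[0, 0, 0], 0, 1]
    - [[0, 0, 0], 0, 1]
    - [[0, 0, 0], 0, 1]
    - [[0, 0, 0], 0, 1]
    - [[0, 0, 0], 0, 1]
    - [[0, 0, 0], 0, 1]
    - [[0, 0, 0], 0, 1]
    - [[0, 0, 0], 0, 1]
    - [[0, 0, 0], 0, 1]
    - [[0, 0, 0], 0, 1]
    - [[0, 0, 0], 0, 1]
    - [[0, 0, 0], 0, 1]
    - [[0, 0, 0], 0, 1]
    - [[0, 0, 0], 0, 1]
    - [[0, 0, 0], 0, 1]
    - [[0, 0, 0], 0, 1]
    - [[0, 0, 0], 0, 1]

```text
clock: 7.85
eef_pos: [643.6, 96.1, 185.6]
eef_rot: [-1.571, 0.002, 0.208]
wrist_force: [3.2, 0.6, 4.8]
finger_gap: 0.5
```

```bash
python3 - <<'E'
from h import *
from cell import manip
a=manip.camera("top")[140:250,225:325,::-1];b=manip.camera("scene")[200:265,245:315,::-1]
a,b=[cv2.resize(i,None,fx=f,fy=f,interpolation=cv2.INTER_CUBIC) for i,f in((a,3.6),(b,6))]
h=max(a.shape[0],b.shape[0]);g=lambda i:cv2.copyMakeBorder(i,0,h-i.shape[0],0,0,cv2.BORDER_CONSTANT)
cv2.imwrite("pics/w4.png",np.hstack([g(a),g(b)]))
E
```

```text
(no output)
```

View pics/w4.png

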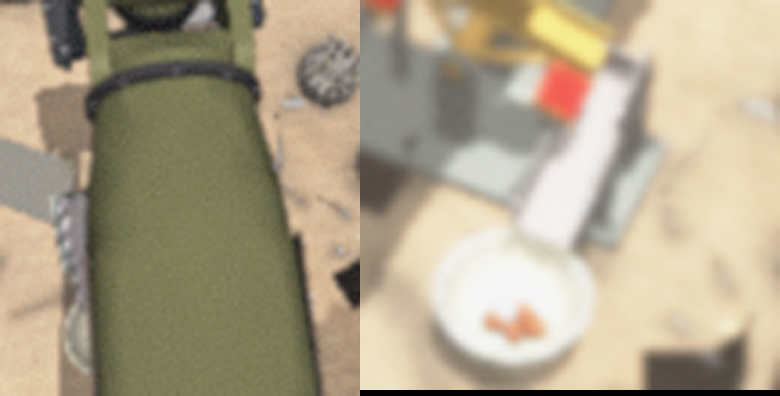

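The right chute is empty and a cluster that looks like four beads sits in the right dish. I'll lift straight up to let the stop spring back, then retreat to where the wrist camera sees the dish.

play_rows:
  series:
    - [[0, -0.006, 0], 0, 1]
    - [[0, -0.012, 0], 0, 1]
    - [[0, -0.018, 0], 0, 1]
    - [[0, -0.024, 0], 0, 1]
    - [[0, -0.06, 0], 0, 1]
    - [[0, -0.1, 0], 0, 1]
    - [[-0.04, -0.1, -0.01], 0, 1]
    - [[-0.08, -0.1, -0.02], 0, 1]
    - [[-0.12, -0.1, -0.04], 0, 1]
    - [[-0.16, -0.1, -0.06], 0, 1]
    - [[-0.16, -0.1, -0.06], 0, 1]
    - [[-0.16, -0.1, -0.06], 0, 1]

```text
clock: 9.15
eef_pos: [499.5, 4.3, 286.7]
eef_rot: [-1.572, 0.001, 0.206]
wrist_force: [0.8, 0.5, -0.7]
finger_gap: 0.4
```

```bash
python3 - <<'E'
from h import *
from cell import manip
s=manip.read_state();print(s["clock"],s["wrist_force"])
a=manip.camera("wrist")[:,:,::-1];b=manip.camera("scene")[145:265,215:310,::-1]
a=cv2.resize(a[60:240,170:440],None,fx=1.6,fy=1.6,interpolation=cv2.INTER_CUBIC);b=cv2.resize(b,None,fx=3.6,fy=3.6,interpolation=cv2.INTER_CUBIC)
h=max(a.shape[0],b.shape[0]);g=lambda i:cv2.copyMakeBorder(i,0,h-i.shape[0],0,0,cv2.BORDER_CONSTANT)
cv2.imwrite("pics/w5.png",np.hstack([g(a),g(b)]))
E
```

```text
9.15 [ 0.78168055  0.4692169  -0.69600062]
```

View pics/w5.png

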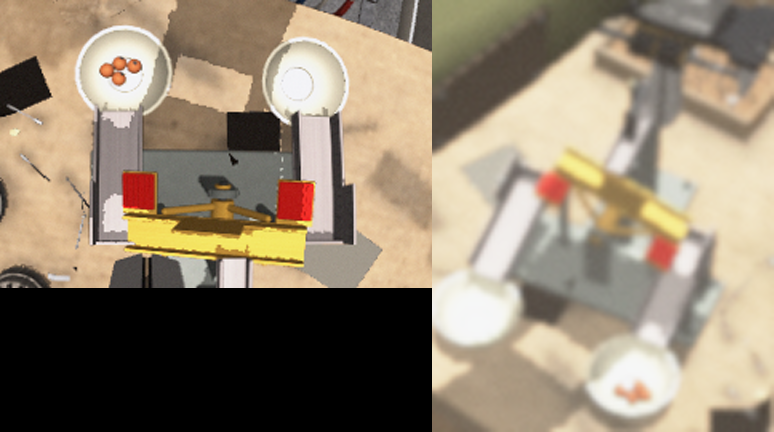

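All four beads are in the right dish, around crop (120,70). The left dish and both chutes are empty, and the gate is still over. Handing in.

```bash
python3 -c "
from cell import manip
manip.sign_off()"
```

```text
the job is handed in; nothing more can be done
```

The job is done and handed in at about 9 s on the robot's clock. I pressed the raised right end of the gate so it rocked over to feed right. I then held the blue stop pad down for about 3 s, until the beads had run, and lifted off.

- **Beads and gate:** the last pictures show all four beads in the right dish, the left dish and both chutes empty, and the gate still over.
- **Forces:** the highest reading was about 6 N, while pressing the stop pad. After backing off, the wrist force was about 1 N, close to its reading at the start, with the tool clear of everything.
- **Not seen directly:** the gripper hid the stop lever in the last pictures. That it sprang back is inferred from the finger lifting straight off it.
- **Bystanders:** I saw no sign that anything else on the bench moved, but I did not measure their positions again.

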